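# Join filter element and holder, then load them into the vacuum unit

## Robot

A 6-joint arm with a two-finger parallel gripper is mounted at the origin on a cart in front of the work surface, level with it; the furniture and walls round the work are solid. World frame = base frame: x ahead of the robot, y to its left, z up, the work surface at z = 0. Lengths are in m, angles in rad, forces in N, time in s.
With the tool pointing down it reaches from about 0.3 to 0.95 m from the base axis. Payload 3.1 kg.
Tool frame: the origin (TCP) lies on the centre line of the jaws, within the pads' length; the fingertips stand 19 mm ahead of it and the grasp point (between the pads) is the TCP; z points along the fingers, y is the line along which they close (so a half turn about z gives the same grasp; the last joint's range is limited). The gripper opens to 85 mm and grips with 20 to 120 N. Pads are 22 mm wide; open, the fingers measure 114 mm over their backs; the gripper's body (76 mm by 85 mm) begins 54 mm behind the grasp point. The pads swing forward as they close: fully open they stand 13 mm farther back than shut.
Start: joints at [-1.333, 0.308, 1.634, -0, 1.2, -0.07], TCP at [0.189, -0.596, 0.25] pointing down, gripper open.
Joint ranges: [-3.06, 3.06], [-0.79, 1.96], [0.05, 2.63], [-1.19, 4.34], [0.05, 2.64], [-2.94, 2.94]. Speed limits (rad/s): [2.79, 2.79, 3.14, 3.14, 3.14, 3.14].

## Interface

Orientations are given as a unit quaternion [x, y, z, w].
In Python, from cell import bot, eyes, regions_of, tip_of gives the robot as it stands.
- The arm moves only by the tool send_rows, never from a script. Its argument "moves" is a list of rows, each an object with "rot": the turn, a rotation vector about the tool's x, y, z in rad, a list of three; "translation": the shift along the tool's x, y, z in cm, a list of three; "hand": the closure, from 0 (fully open) to 1 (shut). A call has 1 to 10 rows; each row is the pose to reach, as a shift and turn from the pose commanded when the call began, along the tool's axes at that moment; what a row does not reach only later rows make up. A row lasts 1/8 s, in which the tool goes at most 62.5 mm and 10.7 degrees, less where a joint would pass 70% of its speed; a pose out of reach is approached as far as the arm can. A call with a gripper value outside its range is refused whole. The fingers move at their own pace and stop on an object; "squeeze" is the grip in N (left out, the last holds). Time passes only in rows, so rows that repeat a pose let the fingers close. It gives the time, the measured TCP pose, the force, the opening and the grip force at its end, in the units of the state.
- bot.state(): the state, without advancing time (a new reading comes with each control period).
- eyes.grab_frame(name): name is "scene" or "top" or "wrist"; returns a dict with "img" (480x640x3 uint8, blue, green, red), "fx", "fy", "cx", "cy" (pixels), "k1" (the pictures are not rectified: a ray, as slopes to the right and down, at radius r is drawn at 1 + k1 r^2 times it, then the intrinsics apply), "position" and "orientation" of the camera in the world. Camera axes: x right, y down, z forward; pixel columns grow to the right and rows downward; lengths in m; the calibration is good to about 2 mm. A picture is of the moment at which its call begins. There is no depth.
- bot.sign_off(): hands the job in; it is judged then, once.
Trained networks look in the newest picture that a camera, given by its name, has taken for a name from the list of things; names that differ only in an ending like _2 or _b are one class to them, and where a whole thing is asked for, a point or a joint stands for the part that bears it (a point fixed in the world has none). Each returns a list of dicts, best first, with "score" (0 to 1); they miss things now and then, are a little off and sometimes report something else, mostly with a low value. They report only what shows in the picture. A call takes as long as a camera call.
- regions_of(camera, label): "pixels" (480x640 bool, what is visible of it) and "box" ([centre column, centre row, width, height] in pixels, round what is visible of it).
- tip_of(camera, label): "xy" ([column, row] in pixels: a listed point, or the origin of a listed thing).
The state is a dict: "time_s": time; "qpos": joint angles; "dq": joint speeds; "joint_efforts": joint torques, N m; "position": TCP position; "eef_rot": TCP orientation; "force": force on the tool from outside, world axes, zero at the start; "torque": the same for the moment, N m; "gripper_width": finger opening in m; "finger_force": force on a finger pad.
Only numpy, scipy, OpenCV 4.12 (cv2) and the standard library are available. Lean on these libraries where they do the work, as an engineer would, in place of code of your own. Each camera call takes 0.05 s, during which the arm holds its last target. There are 200 camera calls.

## Task

Load the vacuum unit's filter. Push the longer of the two filter elements into the filter holder until it is fully home and its catch has clicked, pull up the spring plunger and slide the bay cover right back until the pin drops into the far hole, then set the loaded holder on the apron and push it into the bay until its front plate is shut against the unit. Join element and holder out on the worktop before they go to the unit, and do not knock the brush, tools or counter about.

Things in the scene. Friction and masses are not known exactly. Their poses are not given: they have to be found in the camera images.
- vacuum_unit: Low grey vacuum unit fixed to the worktop. Origin: on the worktop below the middle of the bay mouth; x to its rear, y out of the bay (roughly world +y, yaw within 0.15 rad), z up. Base plate 5 mm thick, x=-52 to 86, y=-200 to 126 mm; the holder rides on it. y<-132: blower box 94 mm high, hose stub up to z=128.
- bay_mouth (a point): Middle of the bay mouth, on the base plate (z=5 mm); axes as the unit's. From here to y=-132 the bay is a tunnel 63 mm wide; roof underside at z=42 mm of the unit, roof top at 47. Two guide cheeks 29 mm high flare from 63 mm apart at the mouth to 82 mm apart 30 mm out.
- apron (a point): Middle of the loading apron, on the base plate, 65 mm out from the bay mouth; axes as the unit's. The apron is flat (y=0 to 126 mm of the unit), open at the front and at its +y end. Along its rear stands the side rail, x=62 to 82, up to z=47 mm. The bay cover lies over it until slid back.
- bay_home (a point): Where the filter holder's origin is when its front plate is shut against the unit: 60 mm inside the bay mouth, on the base plate; the holder's axes then agree with the unit's.
- bay_cover (a joint): Travel of the bay cover towards the unit's -y, m: 0 = closed over the apron, 0.114 = right back over the bay roof, pin over the far hole (stop at 0.1165). Flat aluminium plate 110 mm long, x=-42 to 84, underside 49 and top 53 mm above the worktop: too low for the holder's front plate to pass. Slides with about 1 N once the plunger is up.
- plunger (a joint): Lift of the spring plunger, m: 0 = pin fully down in a hole, 0.010 = stop. The pin is clear of its hole from 0.006 up. The spring pulls back with 4.5 N at 0 and 7.5 N at 0.010. Let go between the holes, the pin rides on the rail and drops when it comes over a hole; there it locks the cover (play about 1.5 mm each way).
- knob_grip (a point): Middle of the black plunger knob's head, 30 mm across, from 6 mm below to 9 mm above this point, with a narrower neck below; 87 mm above the worktop with the pin down. It stands on the cover's rear edge over the side rail (x=72, y=70 mm of the unit when closed) and moves with cover and plunger; axes as the unit's.
- filter_holder: Loose aluminium fork, 0.62 kg, 60 mm wide (x), 130 long (y). Origin: underside, centre line; z up. Arms x=20.5 to 30 mm either side, y=-60 to 60, 34 mm high, no floor; front plate at y=60 to 70, 60 mm high. Bridge over y=18 to 60, z=28 to 34. With the element in, it balances near y=15. Its mouth (-y) faces roughly towards the unit (yaw within 0.4 rad).
- holder_mouth (a point): Middle of the holder's mouth, underside, y=-60 mm of the holder; axes as the holder's. 53 mm wide at the tips, 41 mm from 15 mm in. A rib on each arm (z=9.5 to 14.5 mm, 3.5 mm proud, starting 12 mm in) runs in the element's side groove, so the element comes along when the holder is lifted level.
- holder_seat (a point): Where the long element's origin is when home: y=-1 mm of the holder, underside; nose against the front plate, tail 2 mm proud of the arms. There a sprung roller under the bridge (y=46 mm of the holder) drops into the element's cross groove; some 4 N push the element past it; the holder's own weight holds it against that.
- long_element: The longer filter element, dark finned steel block 122 mm long (y), 38 wide (x), 24 high (fins to 25.6), 0.2 kg, lying flat; origin at the centre of its underside. Both ends alike with bevelled noses: it goes in either end first. Side grooves at z=8 to 16 mm, a cross groove in the top 14 mm from each end. Its length lies within 0.4 rad of world y.
- short_element: The shorter filter element, for another unit: the same section and look, but 82 mm long. Not wanted. Origin and axes as for the longer one. The two change places.
- brush: Wooden hand brush, 30x205x30 mm, a bystander lying along y before the conveyor, whose near edge stands at world x=0.66 m, 82 to 148 mm above the worktop; origin at the centre of its underside.
- screwdriver: Screwdriver, 27x200x27 mm, a bystander lying along y near the worktop's front edge (world x=0.40 m); origin at the centre of its underside.
- tally_counter: Hand tally counter, 27x53x53 mm, a bystander standing behind the elements; origin at the centre of its underside.
- wrench: Open-ended wrench, 25x191x6 mm, a bystander lying along y behind the unit; origin at the centre of its underside.

How it is judged:
By the outcome, as a careful person would: the job done as asked, in the order asked, and still so for the second after the job is handed in, with the robot touching nothing.
It also fails if it takes over 72 s, if anything falls off the work surface, if the arm or the gripper's body presses on something with over 40 N, if the wrist force passes 120 N, or if a joint passes its speed limit or range.

## Working session

There is one attempt and no reset: what is moved stays moved. The work goes in short steps, Python scripts to look and compute and a tool call to move; the robot and the scene stay as the last step left them, time stands still between calls to the robot, and variables do not carry over. Pictures are saved under pics/ and viewed, at most 10 in all, crops included, and the job is handed in when it is done.

Besides the shell and the picture viewer there is one more tool, called after "Request:" as a command line: name --argument value ..., lists and objects as JSON in quotes. send_rows: Moves the arm, as the interface text tells. Its arguments: {"type":"object","properties":{"moves":{"type":"array"},"squeeze":{"type":"number"}},"required":["moves"]}

```bash
ls; mkdir -p pics; cat > h.py <<'E'
import numpy as np, cv2
from scipy.spatial.transform import Rotation as R
from cell import bot, eyes, regions_of, tip_of
def ray(f,uv):
    K=np.array([[f['fx'],0,f['cx']],[0,f['fy'],f['cy']],[0,0,1.]])
    p=cv2.undistortPoints(np.array([[uv]],float),K,np.array([f['k1'],0,0,0,0.]))[0,0]
    d=R.from_quat(f['orientation']).apply([p[0],p[1],1.]); return np.array(f['position']),d
def atz(f,uv,z):
    o,d=ray(f,uv); return o+d*(z-o[2])/d[2]
def tri(rs):
    A=np.zeros((3,3));b=np.zeros(3)
    for o,d in rs:
        d=d/np.linalg.norm(d);P=np.eye(3)-np.outer(d,d);A+=P;b+=P@o
    x=np.linalg.solve(A,b)
    res=[np.linalg.norm((np.eye(3)-np.outer(d,d)/(d@d))@(x-o)) for o,d in rs]
    return x,max(res)
def proj(f,X):
    p=R.from_quat(f['orientation']).inv().apply(np.array(X)-f['position'])
    s=p[:2]/p[2]; s=s*(1+f['k1']*(s@s)); return np.array([s[0]*f['fx']+f['cx'],s[1]*f['fy']+f['cy']])
def st():
    s=bot.state(); print('t',round(s['time_s'],2),'p',np.round(s['position'],4),'q',np.round(s['eef_rot'],4),'F',np.round(s['force'],1),'w',round(s['gripper_width'],4)); return s
E
cat > a.py <<'E'
from h import *
np.set_printoptions(suppress=True,precision=4)
s=st()
F={}
for c in ['top','scene']:
    F[c]=eyes.grab_frame(c); cv2.imwrite(f'pics/{c}0.png',F[c]['img']); print(c,F[c]['position'],F[c]['fx'])
for n in ['vacuum_unit','bay_mouth','apron','bay_home','knob_grip','filter_holder','holder_mouth','holder_seat','long_element','short_element','brush','screwdriver','tally_counter','wrench']:
    rs=[];o=''
    for c in F:
        t=tip_of(c,n)
        if t:
            rs.append(ray(F[c],t[0]['xy'])); o+=f" {c}{np.round(t[0]['xy'],1)} s{t[0]['score']:.2f} z0{atz(F[c],t[0]['xy'],0.0)[:2]}"
    print(n,o, tri(rs) if len(rs)==2 else '')
E
python3 a.py
```

```text
pics
t 0.0 p [ 0.1891 -0.5949  0.2491] q [ 0.9882  0.1533 -0.0001 -0.0011] F [ 0.2 -0.2 -0.1] w 0.0854
top [0.4629 0.1718 1.0367] 535.0474696866672
scene [-0.1036  0.5856  0.5739] 478.76462356889283
vacuum_unit  top[432.3 239.6] s0.82 z0[ 0.5085 -0.0331] scene[398.9 243.5] s0.82 z0[ 0.5054 -0.0358] (array([ 0.5072, -0.0348, -0.0007]), np.float64(0.0020060972369659404))
bay_mouth  top[432.8 242.7] s0.97 z0[ 0.5025 -0.0339] scene[403.4 242.1] s0.94 z0[ 0.5037 -0.0473] (array([ 0.4992, -0.0361,  0.0065]), np.float64(0.00455610783606368))
apron  scene[379.4 252.4] s0.73 z0[0.5047 0.0197] 
bay_home  top[230.5 178.2] s0.30 z0[0.6347 0.3574] scene[424.2 230.9] s0.70 z0[ 0.5094 -0.1155] (array([0.4451, 0.2153, 0.2353]), np.float64(0.17587663655699765))
knob_grip  top[400.8 202.1] s0.51 z0[0.5823 0.0259] scene[356.3 207.2] s0.46 z0[ 0.6836 -0.0615] (array([0.5708, 0.0352, 0.0835]), np.float64(0.0030671098466272186))
filter_holder  top[211.8 240.5] s0.88 z0[0.5131 0.3945] scene[216.2 318.5] s0.64 z0[0.5198 0.3838] (array([0.5112, 0.3897, 0.0099]), np.float64(0.003020070921219572))
holder_mouth
[... 499 characters left out ...]
ment  top[305.4 269.3] s0.82 z0[0.4546 0.2129] scene[313.2 301. ] s0.62 z0[0.4582 0.2192] (array([ 0.4566,  0.2159, -0.0006]), np.float64(0.003586087553839881))
brush  top[231.7 180.6] s0.94 z0[0.6299 0.355 ] scene[203.7 279. ] s0.97 z0[0.6387 0.3557] (array([0.6301, 0.3561, 0.0054]), np.float64(0.0022515312090946))
screwdriver  top[402.1 204.3] s0.42 z0[0.5779 0.0235] scene[208.5 369. ] s0.60 z0[0.4205 0.4426] (array([ 0.626 ,  0.187 , -0.2281]), np.float64(0.19586538406254744))
tally_counter  top[327.4 185. ] s0.81 z0[0.6181 0.1679] scene[288.7 250.2] s0.63 z0[0.6244 0.1685] (array([0.6187, 0.1695, 0.0035]), np.float64(0.002005510738375742))
wrench  top[304.5 215.3] s0.64 z0[0.5595 0.2133]
```

View pics/top0.png

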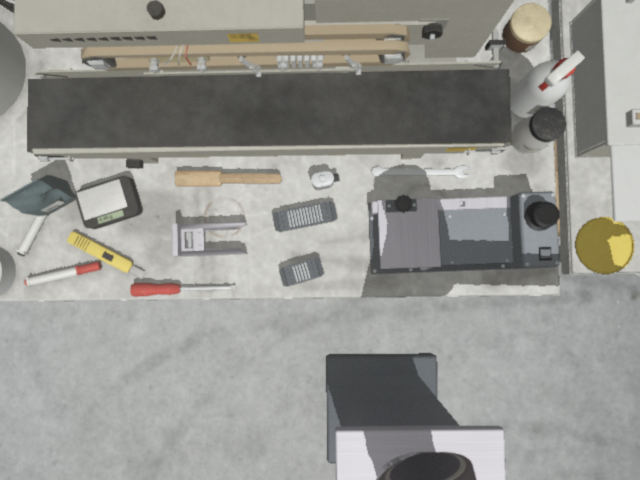

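View pics/scene0.png

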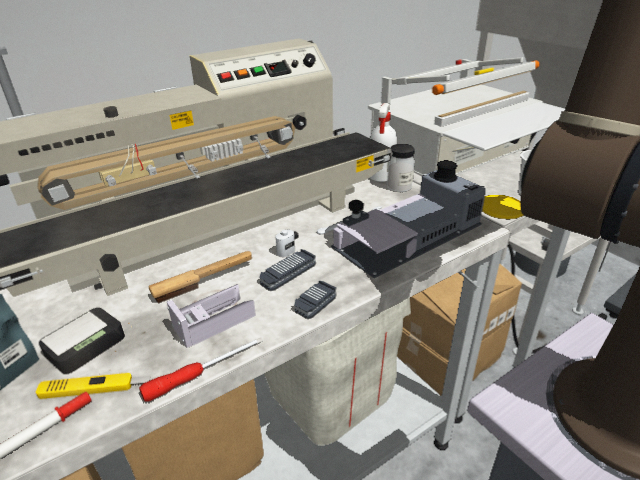

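The top view shows the long element at about (305,214), the short one at (301,269) and the holder at (210,237) with its mouth to the right. The unit is at (465,230), with the cover over its apron and the knob at (402,204). The scene view agrees. The way to the elements is clear, so I move there for a close look.

```bash
cat >> h.py <<'E'
np.set_printoptions(suppress=True,precision=4)
def go(p,ang=None):
    """p target tcp, ang = world angle of tool y (closing line), mod pi nearest unless given exactly"""
    s=st(); r=R.from_quat(s['eef_rot']); t=r.inv().apply(np.array(p)-s['position'])*100
    # desired upright orientation
    y=r.apply([0,1,0]); a0=np.arctan2(y[1],y[0])
    if ang is None: ang=a0
    yy=np.array([np.cos(ang),np.sin(ang),0]); z=np.array([0,0,-1.]); x=np.cross(yy,z)
    Rt=R.from_matrix(np.array([x,yy,z]).T)
    print('tool y ang',round(a0,3),'-> translation cm',np.round(t,2),'rot',np.round((r.inv()*Rt).as_rotvec(),3))
E
python3 -c "
from h import *
go([0.52,0.29,0.36],0.15)
print(bot.state()['qpos'])"
```

```text
t 1.5 p [ 0.1893 -0.5957  0.2503] q [ 0.9882  0.1533 -0.      0.    ] F [-0.5  0.3 -0. ] w 0.0853
tool y ang -1.263 -> translation cm [ 58.34 -74.38 -10.97] rot [ 0.     0.    -1.413]
[-1.3327  0.3081  1.6338 -0.      1.1997 -0.0697]
```

Request:
send_rows --moves '[{"translation": [5,-6,-4],"rot": [0,0,-0.15],"hand": 0},{"translation": [10,-12,-8],"rot": [0,0,-0.3],"hand": 0},{"translation": [14,-17,-11],"rot": [0,0,-0.45],"hand": 0},{"translation": [18,-22,-11],"rot": [0,0,-0.6],"hand": 0},{"translation": [22,-27,-11],"rot": [0,0,-0.75],"hand": 0},{"translation": [26,-32,-11],"rot": [0,0,-0.9],"hand": 0},{"translation": [30,-37,-11],"rot": [0,0,-1.05],"hand": 0},{"translation": [34,-42,-11],"rot": [0,0,-1.2],"hand": 0},{"translation": [38,-47,-11],"rot": [0,0,-1.35],"hand": 0},{"translation": [42,-52,-11],"rot": [0,0,-1.413],"hand": 0}]'

```text
time_s: 2.75
position: [0.409, -0.0319, 0.3607]
eef_rot: [0.651, 0.759, 0.0, 0.001]
force: [1.0, -0.1, -0.1]
gripper_width: 0.0855
finger_force: 0.0
```

```bash
python3 -c "
from h import *
go([0.52,0.29,0.36],0.15)
print(bot.state()['qpos'])"
```

```text
t 2.75 p [ 0.409  -0.0319  0.3607] q [0.6512 0.7589 0.0005 0.001 ] F [ 1.  -0.1 -0.1] w 0.0855
tool y ang 0.152 -> translation cm [30.13 15.86  0.07] rot [0.002 0.001 0.002]
[-0.184  -0.2202  1.9621 -0.0002  1.3976 -0.3364]
```

Request:
send_rows --moves '[{"translation": [5,3,0],"rot": [0,0,0],"hand": 0},{"translation": [10,6,0],"rot": [0,0,0],"hand": 0},{"translation": [15,9,0],"rot": [0,0,0],"hand": 0},{"translation": [20,12,0],"rot": [0,0,0],"hand": 0},{"translation": [25,13,0],"rot": [0,0,0],"hand": 0},{"translation": [25,13,0],"rot": [0,0,0],"hand": 0},{"translation": [25,13,0],"rot": [0,0,0],"hand": 0}]'

```text
time_s: 3.62
position: [0.4995, 0.2324, 0.3599]
eef_rot: [0.652, 0.758, -0.001, 0.0]
force: [0.1, 0.5, -0.3]
gripper_width: 0.0854
finger_force: 0.0
```

```bash
cat > w.py <<'E'
from h import *
import sys,pickle
def look(tag,names,cams=('wrist',)):
    D={}
    for c in cams:
        f=eyes.grab_frame(c); cv2.imwrite(f'pics/{c}{tag}.png',f['img'])
        for n in names:
            for t in tip_of(c,n)[:2]:
                print(c,n,np.round(t['xy'],1),'s%.2f'%t['score'],'z0',atz(f,t['xy'],0))
            t=tip_of(c,n)
            if t and t[0]['score']>.4: D[c,n]=(ray(f,t[0]['xy']),t[0]['xy'])
        D[c]=f
    D={k:v for k,v in D.items()}
    pickle.dump(D,open(f'{tag}.pkl','wb')); return D
if __name__=='__main__':
    s=st(); D=look(sys.argv[1],['filter_holder','holder_mouth','holder_seat','long_element','short_element','tally_counter','brush'])
    print(D['wrist']['position'],D['wrist']['fx'])
    for n in ['long_element','short_element','filter_holder']:
        for q in regions_of('wrist',n)[:1]:
            m=q['pixels'].astype(np.uint8); c,_=cv2.findContours(m,0,2); k=max(c,key=cv2.contourArea)
            b=cv2.boxPoints(cv2.minAreaRect(k)); print(n,q['score'],np.round(b,0).tolist(),'at z=.025:',[np.round(atz(D['wrist'],u,.025)[:2],3).tolist() for u in b])
E
python3 w.py 1
```

```text
t 3.62 p [0.4995 0.2324 0.3599] q [ 0.6519  0.7583 -0.0005  0.0001] F [ 0.1  0.5 -0.3] w 0.0854
wrist long_element [365.9 204.8] s0.90 z0 [0.554  0.2114 0.    ]
wrist short_element [278.3 184.2] s0.68 z0 [0.4477 0.2203 0.    ]
wrist tally_counter [415.  246.1] s0.75 z0 [0.6228 0.1696 0.    ]
wrist brush [460.2  83.8] s0.60 z0 [0.6326 0.3605 0.    ]
[0.4886 0.3022 0.4834] 412.2911015794092
short_element 0.68 [[408.0, 224.0], [439.0, 224.0], [439.0, 274.0], [408.0, 274.0]] at z=.025: [[0.602, 0.201], [0.637, 0.207], [0.651, 0.147], [0.615, 0.141]]
filter_holder 0.95 [[323.0, 95.0], [338.0, -9.0], [400.0, 0.0], [384.0, 104.0]] at z=.025: [[0.485, 0.325], [0.485, 0.423], [0.547, 0.424], [0.55, 0.326]]
```

View pics/wrist1.png

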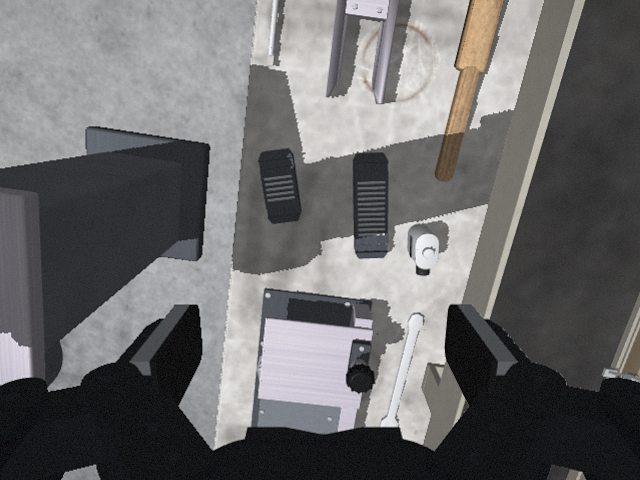

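The wrist view shows the long element at (371,205), the short one at (280,186), the holder arms at (345,90), and the cover and knob at (360,375). I shift towards the holder for a second view.

Request:
send_rows --moves '[{"translation": [5,2,3],"rot": [0,0,0],"hand": 0},{"translation": [8,4,4],"rot": [0,0,0],"hand": 0},{"translation": [8,4,4],"rot": [0,0,0],"hand": 0},{"translation": [8,4,4],"rot": [0,0,0],"hand": 0}]'

```text
time_s: 5.03
position: [0.5272, 0.3176, 0.32]
eef_rot: [0.652, 0.758, -0.0, 0.0]
force: [0.2, 0.8, 0.3]
gripper_width: 0.0851
finger_force: 0.0
```

```bash
python3 w.py 2; python3 - <<'E'
import pickle
from h import *
a=pickle.load(open('1.pkl','rb'));b=pickle.load(open('2.pkl','rb'))
for n in ['filter_holder','holder_mouth','holder_seat','long_element','short_element','tally_counter']:
    r=[d['wrist',n][0] for d in (a,b) if ('wrist',n) in d]
    if len(r)>1: print(n,tri(r))
E
```

```text
t 5.03 p [0.5272 0.3176 0.32  ] q [ 0.652   0.7582 -0.0004  0.0001] F [0.2 0.8 0.3] w 0.0851
wrist long_element [335.3 278. ] s0.81 z0 [0.5567 0.2143 0.    ]
wrist short_element [247.5 261.6] s0.73 z0 [0.4546 0.2192 0.    ]
wrist tally_counter [386.5 316.1] s0.68 z0 [0.6242 0.1756 0.    ]
wrist brush [425.5 162.7] s0.82 z0 [0.6309 0.3585 0.    ]
[0.5164 0.3874 0.4436] 412.2911015794092
long_element 0.95 [[317.0, 229.0], [352.0, 227.0], [356.0, 335.0], [321.0, 336.0]] at z=.025: [[0.527, 0.276], [0.563, 0.283], [0.588, 0.159], [0.549, 0.152]]
short_element 0.96 [[216.0, 230.0], [255.0, 223.0], [268.0, 297.0], [230.0, 303.0]] at z=.025: [[0.422, 0.259], [0.462, 0.273], [0.485, 0.191], [0.443, 0.177]]
filter_holder 0.72 [[276.0, 175.0], [298.0, 29.0], [367.0, 39.0], [344.0, 186.0]] at z=.025: [[0.477, 0.325], [0.482, 0.462], [0.546, 0.463], [0.548, 0.325]]
long_element (array([ 0.5572,  0.208 , -0.017 ]), np.float64(0.0009774944151626453))
short_element (array([ 0.4508,  0.219 , -0.0028]), np.float64(0.0034939998592437176))
tally_counter (array([ 0.6314,  0.1612, -0.0302]), np.float64(0.00021659040967908762))
```

```bash
cat > ov.py <<'E'
from h import *
import pickle,sys
def box(x0,x1,y0,y1,z0,z1):
    P=[[x,y,z] for x in(x0,x1) for y in(y0,y1) for z in(z0,z1)]
    return np.array(P)/1000,[(i,j) for i in range(8) for j in range(i) if bin(i^j).count('1')==1]
ELEM=[(-19,19,-61,61,0,24)]
HOLD=[(-30,-20.5,-60,60,0,34),(20.5,30,-60,60,0,34),(-30,30,60,70,0,60),(-20.5,20.5,18,60,28,34)]
def draw(img,f,boxes,x,y,yaw,z=0,col=(0,0,255),sc=1,off=(0,0)):
    r=R.from_euler('z',yaw)
    for b in boxes:
        P,E=box(*b); U=[(proj(f,r.apply(p)+[x,y,z])-off)*sc for p in P]
        for i,j in E: cv2.line(img,tuple(map(int,U[i])),tuple(map(int,U[j])),col,1,cv2.LINE_AA)
def crop(f,x0,x1,y0,y1,sc): return cv2.resize(f['img'][y0:y1,x0:x1],None,fx=sc,fy=sc,interpolation=cv2.INTER_CUBIC)
E
python3 - <<'E'
from ov import *
f=pickle.load(open('2.pkl','rb'))['wrist']
A=[]
for k in (0,1):
    c=crop(f,210,410,20,345,1.8)
    if k:
        draw(c,f,ELEM,.556,.213,.187,sc=1.8,off=(210,20))
        draw(c,f,HOLD,.512,.388,.147,col=(0,255,0),sc=1.8,off=(210,20))
    A.append(c)
cv2.imwrite('pics/ov2.png',np.hstack(A))
E
```

```text
(no output)
```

View pics/ov2.png

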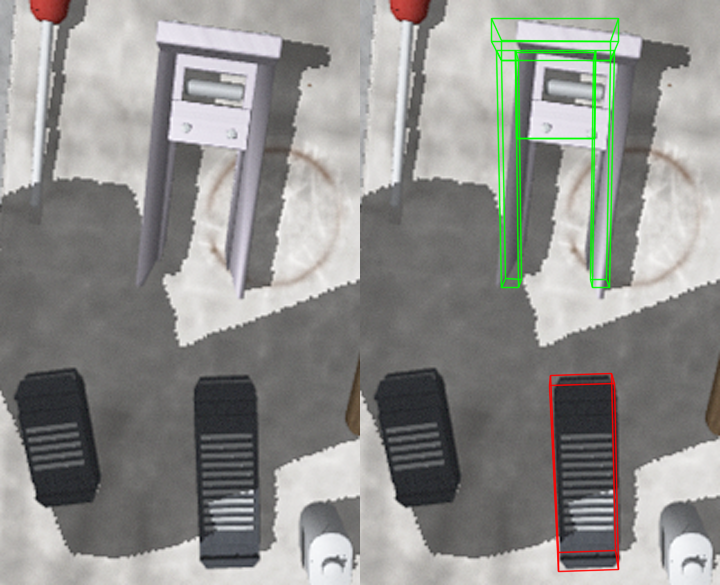

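Crop: the element outline matches to within a couple of mm. The holder is turned less than I drew it: its plate's top runs from (160,21) to (282,37) and its arm tips are at (137,286) and (241,297). I'll fit both by silhouette.

```bash
cat > fit.py <<'E'
from ov import *
from scipy.optimize import minimize
import itertools
def model(f,boxes,x,y,yaw,z):
    m=np.zeros((480,640),np.uint8); r=R.from_euler('z',yaw)
    for b in boxes:
        P,_=box(*b); U=np.array([proj(f,r.apply(p)+[x,y,z]) for p in P],np.float32)
        cv2.fillConvexPoly(m,cv2.convexHull((U*8).astype(np.int32)),1,shift=3)
    return m>0
def fit(views,boxes,p0,z=0):
    S=np.array([1,1,3.])*.01
    def c(v):
        x,y,a=v*S+p0; L=0
        for f,m in views:
            M=model(f,boxes,x,y,a,z); L+=1-(M&m).sum()/max(1,(M|m).sum())
        return L/len(views)
    best=min((minimize(c,np.array(s,float),method='Nelder-Mead',options=dict(initial_simplex=np.array(s)+np.array([[0,0,0],[1,0,0],[0,1,0],[0,0,2]]),xatol=.02,fatol=1e-4)) for s in [(0,0,0),(.5,-.5,1)]),key=lambda r:r.fun)
    return best.x*S+p0,best.fun
def best_mask(c,n,minscore=.4):
    q=regions_of(c,n); return q[0]['pixels'] if q and q[0]['score']>minscore else None
def run(cams,items):
    F={c:eyes.grab_frame(c) for c in cams}
    out={}
    for n,B,p0 in items:
        V=[(c,F[c],best_mask(c,n)) for c in cams]; V=[v for v in V if v[2] is not None]
        for v in V: print(n,v[0],fit([v[1:]],B,p0))
        if len(V)>1: print(n,'all',fit([v[1:] for v in V],B,p0))
    return F
if __name__=='__main__':
    run(['wrist','scene','top'],[('filter_holder',HOLD,[.513,.39,.03]),('long_element',ELEM,[.556,.213,.187])])
E
python3 fit.py
```

```text
filter_holder wrist (array([0.5158, 0.3853, 0.0303]), np.float64(0.14749262536873153))
filter_holder scene (array([0.5149, 0.3838, 0.0573]), np.float64(0.05945945945945941))
filter_holder top (array([0.5134, 0.3847, 0.0421]), np.float64(0.7324690630524455))
filter_holder all (array([0.5156, 0.3853, 0.032 ]), np.float64(0.3218200570829914))
long_element wrist (array([0.5572, 0.2147, 0.1715]), np.float64(0.06182933060807361))
long_element scene (array([0.5546, 0.2129, 0.2214]), np.float64(0.1068533529845247))
long_element top (array([0.5558, 0.2133, 0.1944]), np.float64(0.09992912827781719))
long_element all (array([0.5569, 0.2123, 0.1778]), np.float64(0.10393793079970622))
```

```bash
python3 -c "
from h import *
go([0.5565,0.2135,0.10],0.18)
print(R.from_quat(bot.state()['eef_rot']).as_matrix())"
```

```text
t 6.38 p [0.5273 0.3179 0.3201] q [ 0.6521  0.7581 -0.     -0.    ] F [ 0.   0.4 -0.1] w 0.0853
tool y ang 0.15 -> translation cm [-10.75   1.32  22.01] rot [-0.   -0.   -0.03]
[[-0.1495  0.9888 -0.    ]
 [ 0.9888  0.1495 -0.    ]
 [-0.     -0.     -1.    ]]
```

Request:
send_rows --moves '[{"translation": [-4,0.5,5],"rot": [0,0,0],"hand": 0},{"translation": [-8,1,10],"rot": [0,0,-0.03],"hand": 0},{"translation": [-10.75,1.32,15],"rot": [0,0,-0.03],"hand": 0},{"translation": [-10.75,1.32,20],"rot": [0,0,-0.03],"hand": 0.1},{"translation": [-10.75,1.32,22],"rot": [0,0,-0.03],"hand": 0.2},{"translation": [-10.75,1.32,22],"rot": [0,0,-0.03],"hand": 0.2},{"translation": [-10.75,1.32,22],"rot": [0,0,-0.03],"hand": 0.2}]'

```text
time_s: 7.25
position: [0.5584, 0.2146, 0.1024]
eef_rot: [0.64, 0.768, 0.002, 0.001]
force: [-0.3, 0.8, 0.1]
gripper_width: 0.0685
finger_force: 0.0
```

```bash
python3 - <<'E'
from ov import *
from fit import fit,best_mask
s=st();f=eyes.grab_frame('wrist')
m=best_mask('wrist','long_element',.2)
e=(.5565,.2135,.18)
if m is not None: e,l=fit([(f,m)],ELEM,list(e)); print(e,l)
img=f['img'].copy(); draw(img,f,ELEM,*e); cv2.imwrite('pics/w3.png',img)
E
```

```text
t 7.25 p [0.5584 0.2146 0.1024] q [0.6404 0.7681 0.0018 0.0012] F [-0.3  0.8  0.1] w 0.0685
[0.5572 0.2125 0.1868] 0.05769458594953203
```

View pics/w3.png

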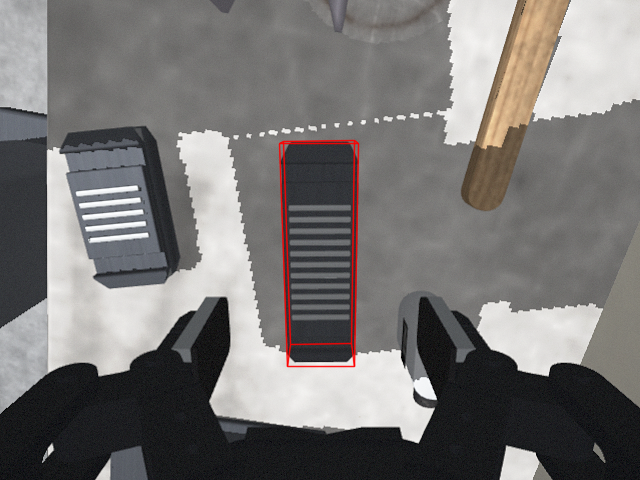

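The overlay lies right on the element (284–357, 141–362). The counter is beside it, around (420,345). I go down and grip.

Request:
send_rows --moves '[{"translation": [-0.18,-0.15,4],"rot": [0,0,0],"hand": 0.2},{"translation": [-0.18,-0.15,7.8],"rot": [0,0,0],"hand": 0.2},{"translation": [-0.18,-0.15,7.8],"rot": [0,0,0],"hand": 0.2},{"translation": [-0.18,-0.15,7.8],"rot": [0,0,0],"hand": 0.5},{"translation": [-0.18,-0.15,7.8],"rot": [0,0,0],"hand": 1},{"translation": [-0.18,-0.15,7.8],"rot": [0,0,0],"hand": 1},{"translation": [-0.18,-0.15,7.8],"rot": [0,0,0],"hand": 1},{"translation": [-0.18,-0.15,7.8],"rot": [0,0,0],"hand": 1}]' --squeeze 40

```text
time_s: 8.35
position: [0.5576, 0.2123, 0.0249]
eef_rot: [0.641, 0.768, 0.002, 0.001]
force: [0.2, -0.0, 6.7]
gripper_width: 0.0374
finger_force: 41.9
```

```bash
python3 - <<'E'
from h import *
# holder pose h; element line along holder axis
h=np.array([.5155,.3845]);a=.038
s=st(); 
for y in (-160,-115,-75):
    p=h+y/1000*np.array([-np.sin(a),np.cos(a)]); print(y,p)
    go([p[0],p[1],s['position'][2]],a)
E
```

```text
t 8.35 p [0.5576 0.2123 0.0249] q [0.6407 0.7678 0.0021 0.0013] F [ 0.2 -0.   6.7] w 0.0374
-160 [0.5216 0.2246]
t 8.35 p [0.5576 0.2123 0.0249] q [0.6407 0.7678 0.0021 0.0013] F [ 0.2 -0.   6.7] w 0.0374
tool y ang 0.18 -> translation cm [ 1.86 -3.33 -0.01] rot [ 0.005 -0.001  0.142]
-115 [0.5199 0.2696]
t 8.35 p [0.5576 0.2123 0.0249] q [0.6407 0.7678 0.0021 0.0013] F [ 0.2 -0.   6.7] w 0.0374
tool y ang 0.18 -> translation cm [ 6.31 -2.69 -0.01] rot [ 0.005 -0.001  0.142]
-75 [0.5183 0.3096]
t 8.35 p [0.5576 0.2123 0.0249] q [0.6407 0.7678 0.0021 0.0013] F [ 0.2 -0.   6.7] w 0.0374
tool y ang 0.18 -> translation cm [10.27 -2.12 -0.  ] rot [ 0.005 -0.001  0.142]
```

Request:
send_rows --moves '[{"translation": [0,0,-1.5],"rot": [0,0,0],"hand": 1},{"translation": [1.5,-1,-2],"rot": [0.003,0,0.05],"hand": 1},{"translation": [3,-2,-2],"rot": [0.005,0,0.1],"hand": 1},{"translation": [4.33,-2.98,-2],"rot": [0.005,-0.001,0.142],"hand": 1},{"translation": [4.33,-2.98,-2],"rot": [0.005,-0.001,0.142],"hand": 1},{"translation": [4.33,-2.98,-2],"rot": [0.005,-0.001,0.142],"hand": 1}]'

```text
time_s: 9.1
position: [0.5188, 0.2486, 0.0425]
eef_rot: [0.693, 0.721, -0.002, -0.001]
force: [-0.3, 0.2, -2.2]
gripper_width: 0.0364
finger_force: 41.0
```

```bash
python3 - <<'E'
from ov import *
from fit import fit,best_mask
s=st();f=eyes.grab_frame('wrist')
p=s['position']
e=(.5155,.3845,.038)
for c in ['wrist','scene']:
    g=f if c=='wrist' else eyes.grab_frame(c)
    m=best_mask(c,'filter_holder',.2)
    if m is not None: print(c,m.sum(),fit([(g,m)],HOLD,list(e)))
img=f['img'].copy(); draw(img,f,HOLD,*e,col=(0,255,0)); draw(img,f,ELEM,p[0],p[1],.038,z=p[2]-.0249); cv2.imwrite('pics/w4.png',img)
E
```

```text
t 9.1 p [0.5188 0.2486 0.0425] q [ 0.6933  0.7207 -0.0019 -0.0009] F [-0.3  0.2 -2.2] w 0.0364
scene 2980 (array([0.5144, 0.3841, 0.0135]), np.float64(0.057034220532319435))
```

View pics/w4.png

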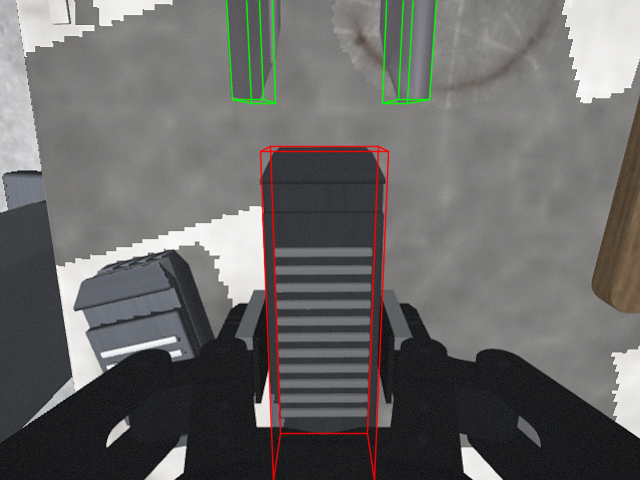

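The element sits between the pads (261–388 wide, nose at row 147). The holder's arm tips are at (253,102) and (407,102), about 2 mm to the right of it. I correct that, lower, and insert.

Request:
send_rows --moves '[{"translation": [0,0.2,1],"rot": [0,0,0],"hand": 1},{"translation": [0,0.2,1.7],"rot": [0,0,0],"hand": 1},{"translation": [0,0.2,1.7],"rot": [0,0,0],"hand": 1},{"translation": [1.2,0.2,1.7],"rot": [0,0,0],"hand": 1},{"translation": [2.4,0.2,1.7],"rot": [0,0,0],"hand": 1},{"translation": [3.4,0.2,1.7],"rot": [0,0,0],"hand": 1},{"translation": [3.4,0.2,1.7],"rot": [0,0,0],"hand": 1}]'

```text
time_s: 10.18
position: [0.5186, 0.2841, 0.0248]
eef_rot: [0.693, 0.721, -0.002, -0.001]
force: [0.2, 1.5, -0.1]
gripper_width: 0.0372
finger_force: 41.4
```

Request:
send_rows --moves '[{"translation": [0.8,0,0],"rot": [0,0,0],"hand": 1},{"translation": [1.6,0,0],"rot": [0,0,0],"hand": 1},{"translation": [2.1,0,0],"rot": [0,0,0],"hand": 1},{"translation": [2.1,0,0],"rot": [0,0,0],"hand": 1}]'

```text
time_s: 10.68
position: [0.518, 0.3042, 0.0249]
eef_rot: [0.693, 0.721, -0.002, -0.001]
force: [-1.0, -0.1, -2.5]
gripper_width: 0.0369
finger_force: 41.2
```

```bash
python3 - <<'E'
from ov import *
from fit import fit,best_mask
s=st();f=eyes.grab_frame('wrist')
p=s['position']
e=(.5155,.3845,.038)
for c in ['scene','top']:
    g=eyes.grab_frame(c)
    m=best_mask(c,'filter_holder',.2)
    if m is not None: print(c,m.sum(),fit([(g,m)],HOLD,list(e)))
img=f['img'].copy(); draw(img,f,HOLD,*e,col=(0,255,0)); cv2.imwrite('pics/w5.png',img)
E
```

```text
t 10.68 p [0.518  0.3042 0.0249] q [ 0.6933  0.7206 -0.0022 -0.0012] F [-1.  -0.1 -2.5] w 0.0369
scene 2906 (array([0.5145, 0.3841, 0.0321]), np.float64(0.09635907093534213))
top 198 (array([ 0.5   ,  0.3885, -0.1848]), np.float64(0.8791946308724832))
```

View pics/w5.png

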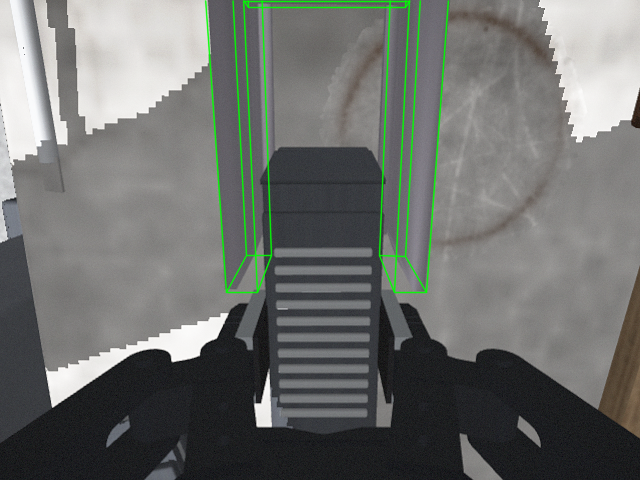

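The nose is between the arms, with the arms on the green outline from (228,290) to (427,290), so the holder has not moved. I release, go round behind the tail, and push with shut fingers.

Request:
send_rows --moves '[{"translation": [0,0,0],"rot": [0,0,0],"hand": 0.4},{"translation": [0,0,0],"rot": [0,0,0],"hand": 0.4},{"translation": [0,0,-3],"rot": [0,0,0],"hand": 0.4},{"translation": [-3,0,-6],"rot": [0,0,0],"hand": 1},{"translation": [-8,0,-6],"rot": [0,0,0],"hand": 1},{"translation": [-9,0,-6],"rot": [0,0,0],"hand": 1},{"translation": [-9,0,-4],"rot": [0,0,0],"hand": 1},{"translation": [-9,0,-0.7],"rot": [0,0,0],"hand": 1},{"translation": [-9,0,-0.7],"rot": [0,0,0],"hand": 1}]'

```text
time_s: 12.05
position: [0.5179, 0.2138, 0.0281]
eef_rot: [0.693, 0.721, -0.006, -0.003]
force: [-0.2, -0.7, -0.1]
gripper_width: -0.0
finger_force: 0.0
```

```bash
python3 - <<'E'
from h import *
s=st(); h=np.array([.5152,.3843]);a=.036
p=h-.073*np.array([-np.sin(a),np.cos(a)]); print(p); go([p[0],p[1],.032],a)
E
```

```text
t 12.05 p [0.5179 0.2138 0.0281] q [ 0.6932  0.7207 -0.0058 -0.0033] F [-0.2 -0.7 -0.1] w -0.0
[0.5178 0.3113]
t 12.05 p [0.5179 0.2138 0.0281] q [ 0.6932  0.7207 -0.0058 -0.0033] F [-0.2 -0.7 -0.1] w -0.0
tool y ang 0.039 -> translation cm [ 9.75  0.37 -0.42] rot [-0.013  0.003  0.003]
```

Request:
send_rows --moves '[{"translation": [1.2,0.25,-0.1],"rot": [0,0,0],"hand": 1},{"translation": [2,0.26,-0.1],"rot": [0,0,0],"hand": 1},{"translation": [3,0.28,-0.1],"rot": [0,0,0],"hand": 1},{"translation": [4,0.3,-0.1],"rot": [0,0,0],"hand": 1},{"translation": [5,0.31,-0.1],"rot": [0,0,0],"hand": 1},{"translation": [6,0.33,-0.1],"rot": [0,0,0],"hand": 1},{"translation": [7,0.34,-0.1],"rot": [0,0,0],"hand": 1},{"translation": [7.5,0.36,-0.1],"rot": [0,0,0],"hand": 1},{"translation": [7.5,0.36,-0.1],"rot": [0,0,0],"hand": 1}]'

```text
time_s: 13.18
position: [0.522, 0.2899, 0.0327]
eef_rot: [0.694, 0.72, -0.002, -0.002]
force: [-0.4, 0.1, 0.3]
gripper_width: 0.0001
finger_force: 0.0
```

Request:
send_rows --moves '[{"translation": [0.6,-0.05,0],"rot": [0,0,0],"hand": 1},{"translation": [1.2,-0.1,0],"rot": [0,0,0],"hand": 1},{"translation": [1.5,-0.13,0],"rot": [0,0,0],"hand": 1},{"translation": [1.5,-0.13,0],"rot": [0,0,0],"hand": 1}]'

```text
time_s: 13.68
position: [0.5202, 0.3042, 0.0327]
eef_rot: [0.694, 0.72, -0.002, -0.001]
force: [0.2, -0.0, -1.1]
gripper_width: 0.0001
finger_force: 0.4
```

Request:
send_rows --moves '[{"translation": [0.2,0,0],"rot": [0,0,0],"hand": 1},{"translation": [0.4,0,0],"rot": [0,0,0],"hand": 1},{"translation": [0.4,0,0],"rot": [0,0,0],"hand": 1}]'

```text
time_s: 14.05
position: [0.5202, 0.3081, 0.033]
eef_rot: [0.694, 0.72, -0.002, -0.001]
force: [0.1, -1.2, -0.3]
gripper_width: -0.0
finger_force: 0.4
```

```bash
python3 - <<'E'
from ov import *
from fit import fit,best_mask
s=st()
p=s['position']
e=(.5152,.3843,.036)
for c in ['scene','wrist']:
    g=eyes.grab_frame(c); m=best_mask(c,'filter_holder',.2)
    if m is not None: print(c,m.sum(),fit([(g,m)],HOLD,list(e)))
    for n in ['long_element','holder_mouth','holder_seat']:
        for t in tip_of(c,n)[:1]: print(c,n,t['score'],atz(g,t['xy'],0))
E
```

```text
t 14.05 p [0.5202 0.3081 0.033 ] q [ 0.6936  0.7204 -0.0022 -0.0014] F [ 0.1 -1.2 -0.3] w -0.0
scene 2639 (array([0.5149, 0.3838, 0.0227]), np.float64(0.15890236119974477))
scene long_element 0.72 [0.5094 0.3803 0.    ]
scene holder_mouth 0.94 [0.5146 0.3258 0.    ]
scene holder_seat 0.72 [0.5145 0.3857 0.    ]
wrist 27115 (array([0.5156, 0.3856, 0.0293]), np.float64(0.13552820840658464))
wrist long_element 0.96 [0.5143 0.3802 0.    ]
```

Request:
send_rows --moves '[{"translation": [0.15,0,0],"rot": [0,0,0],"hand": 1},{"translation": [0.3,0,0],"rot": [0,0,0],"hand": 1},{"translation": [0.3,0,0],"rot": [0,0,0],"hand": 1}]'

```text
time_s: 14.92
position: [0.5203, 0.3109, 0.0331]
eef_rot: [0.694, 0.72, -0.002, -0.001]
force: [-0.0, -2.3, 1.1]
gripper_width: 0.0001
finger_force: 1.1
```

Request:
send_rows --moves '[{"translation": [0.15,0,0],"rot": [0,0,0],"hand": 1},{"translation": [0.3,0,0],"rot": [0,0,0],"hand": 1},{"translation": [0.3,0,0],"rot": [0,0,0],"hand": 1}]'

```text
time_s: 15.3
position: [0.5202, 0.3126, 0.0331]
eef_rot: [0.693, 0.721, -0.003, -0.0]
force: [0.4, -6.0, 3.5]
gripper_width: -0.0001
finger_force: 3.3
```

```bash
python3 - <<'E'
from ov import *
from fit import fit,best_mask
s=st()
e=(.5152,.3843,.036)
for c in ['scene','wrist']:
    g=eyes.grab_frame(c); m=best_mask(c,'filter_holder',.2)
    if m is not None: print(c,m.sum(),fit([(g,m)],HOLD,list(e)))
    if c=='wrist': a=crop(g,130,530,0,400,1.45)
    else:a=crop(g,130,280,230,380,3.8)
    cv2.imwrite(f'pics/c6{c}.png',a)
cv2.imwrite('pics/c6.png',cv2.resize(np.hstack([cv2.imread('pics/c6wrist.png')[:570],cv2.imread('pics/c6scene.png')[:570]]),(800,400)))
E
```

```text
t 15.3 p [0.5202 0.3126 0.0331] q [ 0.6932  0.7208 -0.0033 -0.0004] F [ 0.4 -6.   3.5] w -0.0001
scene 2704 (array([0.5143, 0.3849, 0.0379]), np.float64(0.14962121212121215))
wrist 30592 (array([0.5156, 0.3857, 0.0271]), np.float64(0.1164707589609636))
```

View pics/c6.png

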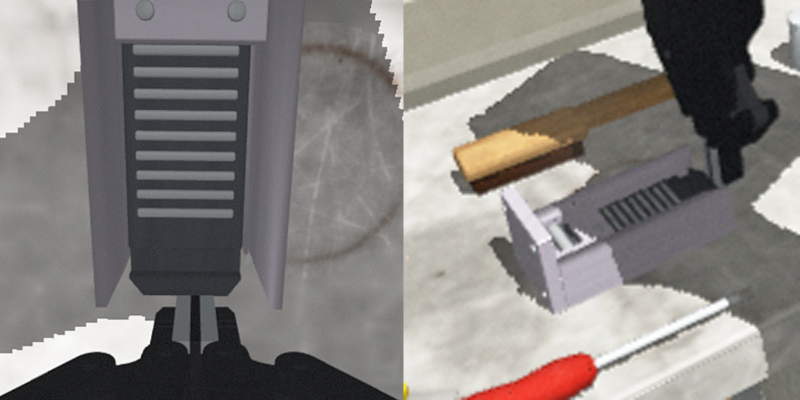

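Wrist view: the tail at (187,290) is nearly level with the arm tips at row 305. 6 N has built up, so it is either at the roller or home. I push a little more and check.

Request:
send_rows --moves '[{"translation": [0.2,0,0],"rot": [0,0,0],"hand": 1},{"translation": [0.4,0,0],"rot": [0,0,0],"hand": 1},{"translation": [0.4,0,0],"rot": [0,0,0],"hand": 1}]'

```text
time_s: 15.88
position: [0.5199, 0.3162, 0.0331]
eef_rot: [0.693, 0.721, -0.004, -0.0]
force: [1.0, -7.2, 3.1]
gripper_width: 0.0001
finger_force: 3.7
```

```bash
python3 - <<'E'
from ov import *
from fit import fit,best_mask
s=st()
e=(.5152,.3843,.036)
for c in ['scene','wrist']:
    g=eyes.grab_frame(c); m=best_mask(c,'filter_holder',.2)
    if m is not None: print(c,m.sum(),fit([(g,m)],HOLD,list(e)))
    if c=='wrist': cv2.imwrite('pics/w7.png',g['img'])
E
```

```text
t 15.88 p [0.5199 0.3162 0.0331] q [ 0.6932  0.7208 -0.0037 -0.0004] F [ 1.  -7.2  3.1] w 0.0001
scene 2796 (array([0.5143, 0.3878, 0.0333]), np.float64(0.13097843075961235))
```

Request:
send_rows --moves '[{"translation": [-2,0,-1],"rot": [0,0,0],"hand": 1},{"translation": [-4,0,-5],"rot": [0,0,0],"hand": 1},{"translation": [-6.1,0,-10],"rot": [0,0,0],"hand": 1},{"translation": [-6.1,0,-12],"rot": [0,0,0],"hand": 1},{"translation": [-6.1,0,-12],"rot": [0,0,0],"hand": 1}]'

```text
time_s: 16.7
position: [0.5242, 0.2578, 0.1552]
eef_rot: [0.694, 0.72, 0.0, -0.001]
force: [0.1, 0.2, -1.2]
gripper_width: 0.0001
finger_force: 0.0
```

```bash
python3 - <<'E'
from ov import *
from fit import fit,best_mask
s=st()
e=(.515,.3875,.034)
F={}
for c in ['wrist','scene']:
    g=F[c]=eyes.grab_frame(c); m=best_mask(c,'filter_holder',.2)
    if m is not None: print(c,m.sum(),fit([(g,m)],HOLD,list(e)))
g=F['wrist']; print(g['position'])
r=R.from_euler('z',e[2])
for lx in (-28,-23,-12,-6,0,6,12,23,28):
    v=[]
    for ly in range(-70,-50):
        u=proj(g,r.apply(np.array([lx,ly,20])/1000)+[e[0],e[1],0]); v.append(int(cv2.getRectSubPix(cv2.cvtColor(g['img'],6),(3,3),tuple(map(float,u))).mean()))
    print(lx,v)
cv2.imwrite('pics/w8.png',g['img'])
u=proj(g,[e[0]+.002,e[1]-.06,.02]).astype(int);print(u)
x0,y0=max(0,u[0]-150),max(0,u[1]-112)
c=g['img'][y0:y0+225,x0:x0+300]; cv2.imwrite('pics/c8.png',cv2.resize(c,(800,600),interpolation=2))
E
```

```text
t 16.7 p [0.5242 0.2578 0.1552] q [ 0.6938  0.7202  0.0002 -0.0006] F [ 0.1  0.2 -1.2] w 0.0001
wrist 4832 (array([0.5143, 0.3907, 0.0482]), np.float64(0.1489829576690489))
scene 2606 (array([0.515 , 0.3875, 0.0354]), np.float64(0.1775110549589387))
[0.5212 0.3281 0.2788]
-28 [122, 123, 124, 126, 126, 126, 126, 126, 125, 123, 122, 119, 103, 90, 89, 88, 89, 90, 90, 90]
-23 [121, 122, 124, 125, 125, 124, 125, 125, 125, 124, 123, 123, 122, 119, 113, 104, 97, 91, 89, 89]
-12 [122, 122, 122, 122, 123, 122, 122, 122, 120, 117, 81, 46, 47, 48, 49, 49, 49, 48, 48, 48]
-6 [126, 126, 128, 128, 127, 126, 125, 123, 121, 112, 75, 47, 49, 50, 50, 49, 48, 49, 49, 49]
0 [124, 125, 126, 128, 131, 134, 136, 135, 134, 125, 80, 47, 49, 48, 48, 49, 49, 50, 48, 48]
6 [126, 124, 124, 127, 131, 134, 134, 131, 128, 118, 77, 46, 47, 49, 50, 50, 49, 48, 47, 48]
12 [117, 119, 121, 123, 127, 130, 130, 127, 125, 112, 71, 46, 48, 48, 48, 48, 48, 48, 48, 48]
23 [121, 123, 123, 123, 124, 124, 123, 123, 122, 122, 125, 127, 128, 129, 127, 120, 108, 101, 109, 129]
28 [126, 126, 125, 126, 126, 125, 124, 123, 123, 125, 125, 142, 205, 234, 233, 235, 235, 235, 235, 235]
[316 119]
```

View pics/c8.png

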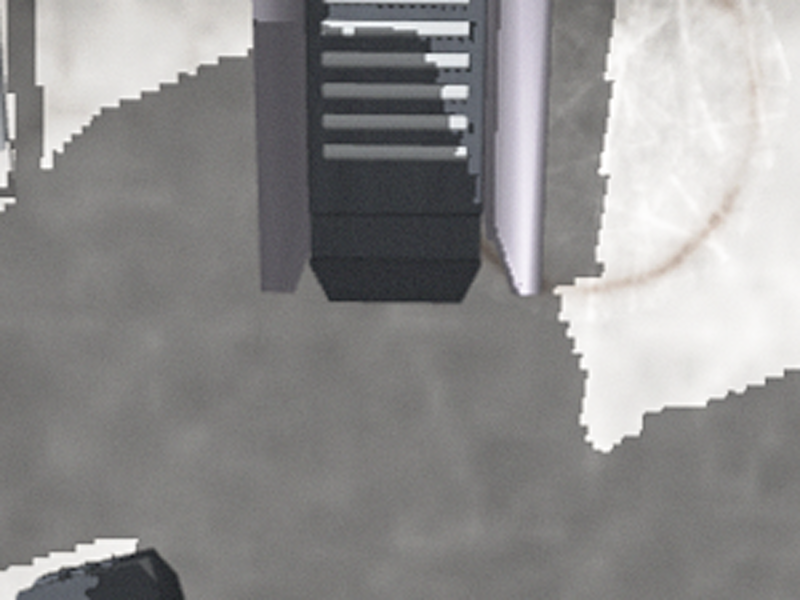

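The tail edge is at row 301 and the arm tips are at row 293. By the profile the tail stands 2 mm proud of the arms, so the element is home. Next is the plunger.

Request:
send_rows --moves '[{"translation": [-4,0.3,-3],"rot": [0,0,0],"hand": 0.6},{"translation": [-9,1,-6],"rot": [0,0,0],"hand": 0.4},{"translation": [-14,2,-8],"rot": [0,0,0],"hand": 0.3},{"translation": [-19,2.5,-8],"rot": [0,0,0],"hand": 0.2},{"translation": [-23,2.5,-8],"rot": [0,0,0],"hand": 0},{"translation": [-26,2.5,-8],"rot": [0,0,0],"hand": 0},{"translation": [-26,2.5,-8],"rot": [0,0,0],"hand": 0},{"translation": [-26,2.5,-8],"rot": [0,0,0],"hand": 0}]'

```text
time_s: 17.9
position: [0.5574, -0.0008, 0.2319]
eef_rot: [0.694, 0.72, -0.003, -0.002]
force: [0.3, 1.0, -0.2]
gripper_width: 0.0852
finger_force: 0.0
```

```bash
cat > k.py <<'E'
from h import *
import pickle,sys
s=st(); O={}
for c in ['wrist','scene','top']:
    f=eyes.grab_frame(c); cv2.imwrite(f'pics/k{sys.argv[1]}{c}.png',f['img'])
    for n,z in [('knob_grip',.087),('vacuum_unit',0),('bay_mouth',.005),('apron',.005),('bay_home',.005)]:
        t=tip_of(c,n)
        if t: print(c,n,'%.2f'%t[0]['score'],np.round(t[0]['xy'],1),atz(f,t[0]['xy'],z)[:2]); O.setdefault(n,[]).append(ray(f,t[0]['xy'])) if t[0]['score']>.4 else 0
    q=regions_of(c,'knob_grip')
    if q: print(c,'knob part',q[0]['score'],q[0]['box'])
for n in O:
    if len(O[n])>1: print(n,tri(O[n]))
E
python3 k.py 1
```

```text
t 17.9 p [ 0.5574 -0.0008  0.2319] q [ 0.6935  0.7204 -0.0027 -0.0024] F [ 0.3  1.  -0.2] w 0.0852
wrist knob_grip 0.58 [345.5 175.1] [0.5693 0.0347]
wrist vacuum_unit 0.72 [262.2 236.3] [ 0.502  -0.0342]
wrist bay_home 0.60 [419.5 218. ] [ 0.6399 -0.0107]
wrist knob part 0.78 [348.8, 175.2, 54.1, 45.9]
scene knob_grip 0.46 [359.8 208. ] [0.5574 0.0329]
scene vacuum_unit 0.65 [214.2 322.6] [0.5122 0.3911]
scene bay_mouth 0.65 [404.2 239.2] [ 0.5057 -0.0509]
scene apron 0.93 [377.6 252.3] [0.5019 0.0274]
scene bay_home 0.72 [424.3 233.3] [ 0.4969 -0.1025]
scene knob part 0.54 [357.6, 207.2, 17.1, 14.9]
top knob_grip 0.55 [401.1 205.3] [0.5665 0.0377]
top vacuum_unit 0.84 [434.4 244. ] [ 0.4999 -0.0369]
top bay_mouth 0.89 [436.  243.8] [ 0.5001 -0.039 ]
top knob part 0.52 [402.8, 204.6, 18.5, 16.1]
knob_grip (array([0.5664, 0.0332, 0.0826]), np.float64(0.006055146649865764))
vacuum_unit (array([0.5173, 0.1155, 0.0385]), np.float64(0.2754337367105643))
bay_home (array([ 0.5771, -0.0663, -0.0063]), np.float64(0.08425281203544337))
bay_mouth (array([ 0.4981, -0.0393,  0.0133]), np.float64(0.0025973642061810458))
```

Request:
send_rows --moves '[{"translation": [3,1.2,3],"rot": [0,0,0],"hand": 0},{"translation": [3.5,1,6],"rot": [0,0,0],"hand": 0},{"translation": [3.5,1,7],"rot": [0,0,0],"hand": 0.2},{"translation": [3.5,1,7],"rot": [0,0,0],"hand": 0.2}]'

```text
time_s: 19.45
position: [0.566, 0.0333, 0.1627]
eef_rot: [0.694, 0.72, -0.003, -0.002]
force: [0.3, -0.2, -0.1]
gripper_width: 0.0683
finger_force: 0.0
```

```bash
cat > k2.py <<'E'
from h import *
import sys
s=st(); f=eyes.grab_frame('wrist')
cv2.imwrite(f'pics/k2{sys.argv[1]}.png',f['img'])
t=tip_of('wrist','knob_grip'); q=regions_of('wrist','knob_grip')
for a in t[:2]: print('knob tip',a['score'],np.round(a['xy'],1),atz(f,a['xy'],.087))
for a in q[:2]: print('part',a['score'],a['box'],'centre@.096',atz(f,a['box'][:2],.096))
g=cv2.cvtColor(f['img'],6); L=cv2.createLineSegmentDetector().detect(g)[0][:,0]
for l in sorted(L,key=lambda l:-np.hypot(l[2]-l[0],l[3]-l[1]))[:14]:
    P,Q=atz(f,l[:2],.053)[:2],atz(f,l[2:],.053)[:2]; d=Q-P; 
    if np.hypot(*d)>.03: print('line',np.round(l),P,Q,'len %.3f'%np.hypot(*d),'yaw-ish', round((np.arctan2(d[1],d[0])+np.pi/4)%(np.pi/2)-np.pi/4,4))
E
python3 k2.py a
```

```text
t 19.45 p [0.566  0.0333 0.1627] q [ 0.6936  0.7204 -0.0028 -0.0017] F [ 0.3 -0.2 -0.1] w 0.0683
knob tip 0.84 [333.5 264.9] [0.5705 0.0317 0.087 ]
part 0.87 [334.6, 260.6, 67.9, 59.4] centre@.096 [0.5707 0.0372 0.096 ]
line [638.   1. 557. 361.] [0.7183 0.1661] [ 0.7179 -0.0404] len 0.206 yaw-ish -0.0017
line [568. 361. 639.  68.] [ 0.7251 -0.0399] [0.7268 0.1347] len 0.175 yaw-ish -0.0101
line [354. 170. 133. 167.] [0.5809 0.0763] [0.4566 0.0733] len 0.124 yaw-ish 0.0243
line [429. 203. 408. 363.] [0.6247 0.0591] [ 0.6228 -0.0458] len 0.105 yaw-ish -0.018
line [406. 358. 426. 201.] [ 0.6212 -0.0422] [0.6231 0.0606] len 0.103 yaw-ish -0.0185
line [ 79.  70.  97. 225.] [0.4327 0.1235] [0.4325 0.039 ] len 0.085 yaw-ish -0.0016
line [132. 168. 149. 307.] [0.4562 0.0729] [ 0.4584 -0.0127] len 0.086 yaw-ish 0.0257
line [ 95. 222.   0. 265.] [0.4314 0.0404] [0.3712 0.0116] len 0.067 yaw-ish 0.4465
line [103. 270. 116. 370.] [0.433  0.0104] [ 0.4332 -0.059 ] len 0.069 yaw-ish 0.0034
line [151. 136. 248. 137.] [0.4678 0.0906] [0.5215 0.0924] len 0.054 yaw-ish 0.0337
line [315. 343. 314. 431.] [ 0.5625 -0.0338] [ 0.5639 -0.1008] len 0.067 yaw-ish 0.021
line [342. 428. 345. 343.] [ 0.5829 -0.0979] [ 0.5815 -0.0331] len 0.065 yaw-ish 0.0217
line [232. 341. 314. 342.] [ 0.5094 -0.0342] [ 0.5618 -0.033 ] len 0.052 yaw-ish 0.0223
line [348. 346. 345. 427.] [ 0.5834 -0.0348] [ 0.5848 -0.0968] len 0.062 yaw-ish 0.0228
```

Request:
send_rows --moves '[{"translation": [0.1,0.45,3.5],"rot": [0,0,0.015],"hand": 0.2},{"translation": [0.1,0.45,7.5],"rot": [0,0,0.015],"hand": 0.2},{"translation": [0.1,0.45,7.5],"rot": [0,0,0.015],"hand": 0.2},{"translation": [0.1,0.45,7.5],"rot": [0,0,0.015],"hand": 0.6},{"translation": [0.1,0.45,7.5],"rot": [0,0,0.015],"hand": 1},{"translation": [0.1,0.45,7.5],"rot": [0,0,0.015],"hand": 1},{"translation": [0.1,0.45,7.5],"rot": [0,0,0.015],"hand": 1},{"translation": [0.1,0.45,7.5],"rot": [0,0,0.015],"hand": 1}]' --squeeze 70

```text
time_s: 20.6
position: [0.5709, 0.0345, 0.0909]
eef_rot: [0.699, 0.715, -0.002, -0.001]
force: [-3.4, -0.3, 7.1]
gripper_width: 0.0268
finger_force: 68.3
```

Request:
send_rows --moves '[{"translation": [0,0,-0.4],"rot": [0,0,0],"hand": 1},{"translation": [0,0,-0.8],"rot": [0,0,0],"hand": 1},{"translation": [0,0,-1.1],"rot": [0,0,0],"hand": 1},{"translation": [0,0,-1.1],"rot": [0,0,0],"hand": 1}]'

```text
time_s: 21.1
position: [0.5708, 0.0346, 0.0991]
eef_rot: [0.699, 0.715, -0.002, -0.001]
force: [2.7, -0.9, -7.6]
gripper_width: 0.0269
finger_force: 69.3
```

```bash
python3 k2.py b | head -4; python3 -c "
from h import *
f=eyes.grab_frame('scene'); t=tip_of('scene','knob_grip'); print(t[0]['score'],t[0]['xy'])
u=np.array([358,208]); c=f['img'][150:270,280:440]; a=cv2.resize(c,(400,300),interpolation=2)
b=cv2.resize(cv2.imread('pics/k2b.png'),(400,300)); cv2.imwrite('pics/kv.png',np.hstack([a,b]))"
```

```text
t 21.1 p [0.5708 0.0346 0.0991] q [ 0.6989  0.7152 -0.002  -0.0009] F [ 2.7 -0.9 -7.6] w 0.0269
knob tip 0.71 [321.6 334. ] [0.57  0.029 0.087]
part 0.77 [321.8, 332.4, 85.3, 94.9] centre@.096 [0.57   0.0347 0.096 ]
line [ -0.  87.  59. 407.] [0.4431 0.1138] [ 0.4434 -0.0327] len 0.147 yaw-ish 0.0023
0.66 [355.6, 203.7]
```

Request:
send_rows --moves '[{"translation": [-1,0,0],"rot": [0,0,0],"hand": 1},{"translation": [-3,0,0],"rot": [0,0,0],"hand": 1},{"translation": [-5.5,0,0],"rot": [0,0,0],"hand": 1},{"translation": [-8,0,0],"rot": [0,0,0],"hand": 1},{"translation": [-10,0,0],"rot": [0,0,0],"hand": 1},{"translation": [-11,0,0],"rot": [0,0,0],"hand": 1},{"translation": [-11.4,0,0],"rot": [0,0,0],"hand": 1},{"translation": [-11.4,0,0],"rot": [0,0,0],"hand": 1}]'

```text
time_s: 22.35
position: [0.5735, -0.0796, 0.0995]
eef_rot: [0.699, 0.715, -0.002, -0.001]
force: [5.3, -1.2, -8.1]
gripper_width: 0.0266
finger_force: 69.4
```

```bash
python3 k2.py c | head -3
```

```text
t 22.35 p [ 0.5735 -0.0796  0.0995] q [ 0.6989  0.7152 -0.0022 -0.0007] F [ 5.3 -1.2 -8.1] w 0.0266
knob tip 0.82 [321.2 333.4] [ 0.5725 -0.0852  0.087 ]
part 0.86 [324.8, 331.7, 84.1, 96.6] centre@.096 [ 0.5737 -0.0795  0.096 ]
```

Request:
send_rows --moves '[{"translation": [0,0,0.4],"rot": [0,0,0],"hand": 1},{"translation": [0,0,0.8],"rot": [0,0,0],"hand": 1},{"translation": [0,0,0.8],"rot": [0,0,0],"hand": 1}]'

```text
time_s: 22.88
position: [0.5736, -0.079, 0.0914]
eef_rot: [0.699, 0.715, -0.002, -0.001]
force: [5.4, -0.2, -5.3]
gripper_width: 0.0271
finger_force: 69.6
```

Request:
send_rows --moves '[{"translation": [-0.4,0,0],"rot": [0,0,0],"hand": 1},{"translation": [-0.4,0,0],"rot": [0,0,0],"hand": 1}]'

```text
time_s: 23.12
position: [0.5735, -0.0817, 0.0915]
eef_rot: [0.699, 0.715, -0.001, -0.002]
force: [5.3, 4.3, -5.0]
gripper_width: 0.0268
finger_force: 69.6
```

Request:
send_rows --moves '[{"translation": [0.7,0,0],"rot": [0,0,0],"hand": 1},{"translation": [0.7,0,0],"rot": [0,0,0],"hand": 1}]'

```text
time_s: 23.38
position: [0.5735, -0.0772, 0.0916]
eef_rot: [0.698, 0.716, -0.003, 0.0]
force: [3.4, -3.3, -5.7]
gripper_width: 0.0262
finger_force: 69.6
```

Request:
send_rows --moves '[{"translation": [-0.25,0,0.1],"rot": [0,0,0],"hand": 1},{"translation": [-0.25,0,0.1],"rot": [0,0,0],"hand": 0.4},{"translation": [-0.25,0,0.1],"rot": [0,0,0],"hand": 0.3},{"translation": [-0.25,0,0.1],"rot": [0,0,0],"hand": 0.2},{"translation": [-0.25,0,-4],"rot": [0,0,0],"hand": 0.2},{"translation": [-0.25,0,-8],"rot": [0,0,0],"hand": 0.2},{"translation": [-0.25,0,-12],"rot": [0,0,0],"hand": 0.2},{"translation": [-0.25,0,-12],"rot": [0,0,0],"hand": 0.2},{"translation": [-0.25,0,-12],"rot": [0,0,0],"hand": 0.2}]'

```text
time_s: 24.5
position: [0.5729, -0.0785, 0.2108]
eef_rot: [0.699, 0.715, -0.003, -0.002]
force: [-0.1, 0.2, -0.5]
gripper_width: 0.0685
finger_force: 0.0
```

```bash
python3 k2.py d; python3 k.py 3 | grep -v home; python3 -c "
from h import *
a=cv2.imread('pics/k2d.png');b=cv2.imread('pics/k3scene.png')[150:270,300:460]
cv2.imwrite('pics/kd.png',np.hstack([cv2.resize(a,(400,300)),cv2.resize(b,(400,300),interpolation=2)]))"
```

```text
t 24.5 p [ 0.5729 -0.0785  0.2108] q [ 0.6989  0.7152 -0.0027 -0.0018] F [-0.1  0.2 -0.5] w 0.0685
knob tip 0.78 [320.  236.4] [ 0.5698 -0.0789  0.087 ]
part 0.83 [325.5, 237.6, 53.3, 47.1] centre@.096 [ 0.5732 -0.077   0.096 ]
line [494. 348. 551.   0.] [ 0.7047 -0.1746] [0.7068 0.0636] len 0.238 yaw-ish -0.0087
line [540.   0. 488. 343.] [0.7002 0.0634] [ 0.6999 -0.1704] len 0.234 yaw-ish -0.0016
line [341. 164. 159. 163.] [ 0.5825 -0.0372] [ 0.46   -0.0393] len 0.123 yaw-ish 0.0177
line [340. 162. 342.   1.] [ 0.5821 -0.0361] [0.5797 0.0609] len 0.097 yaw-ish 0.0241
line [345.   1. 343. 162.] [0.5819 0.061 ] [ 0.5843 -0.036 ] len 0.097 yaw-ish 0.0248
line [ 98.  25. 116. 177.] [0.4293 0.0445] [ 0.4294 -0.0499] len 0.094 yaw-ish 0.0011
line [158. 165. 174. 309.] [ 0.459  -0.0413] [ 0.4613 -0.1481] len 0.107 yaw-ish 0.0213
line [164. 112. 153.   1.] [ 0.4661 -0.0065] [0.4646 0.0585] len 0.065 yaw-ish 0.0232
line [344. 404. 434. 406.] [ 0.5919 -0.2282] [ 0.6643 -0.2284] len 0.072 yaw-ish -0.0027
line [428. 418. 344. 415.] [ 0.6603 -0.2394] [ 0.5923 -0.2391] len 0.068 yaw-ish -0.0044

[... 826 characters left out ...]
outh 0.56 [404.8 238.5] [ 0.5069 -0.0539]
scene apron 0.85 [377.3 252.2] [0.5026 0.0277]
scene knob part 0.5 [397.2, 190.7, 12.2, 12.8]
top knob_grip 0.65 [436.3 238.7] [ 0.5061 -0.023 ]
top vacuum_unit 0.85 [434.5 240.2] [ 0.5073 -0.0373]
top bay_mouth 0.60 [434.3 243.4] [ 0.5009 -0.0358]
top apron 0.59 [399.1 239.9] [0.5086 0.0315]
top knob part 0.76 [467.4, 202.1, 21.2, 15.8]
knob_grip (array([ 0.5378, -0.046 ,  0.1109]), np.float64(0.043055326372779576))
vacuum_unit (array([ 0.5042, -0.0366,  0.0003]), np.float64(0.003166513205886318))
bay_mouth (array([ 0.4989, -0.0366,  0.015 ]), np.float64(0.006287230464248713))
apron (array([0.5025, 0.0287, 0.0066]), np.float64(0.006769495526313856))
```

View pics/kd.png

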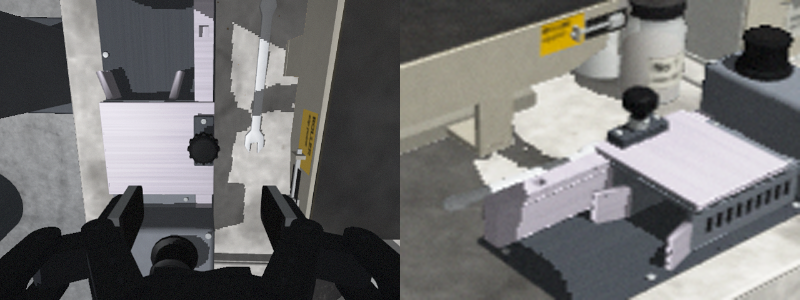

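The cover is right back over the roof: its edge is at (155,102) in the left picture, the knob is at (203,148), and the apron is open. The nudges showed the pin is locked. Next is the holder.

Request:
send_rows --moves '[{"translation": [5,-0.5,0],"rot": [0,0,0],"hand": 0.2},{"translation": [11,-1.2,0],"rot": [0,0,0],"hand": 0.1},{"translation": [17,-2,0],"rot": [0,0,0],"hand": 0},{"translation": [23,-3,0],"rot": [0,0,0],"hand": 0},{"translation": [29,-4,0],"rot": [0,0,0],"hand": 0},{"translation": [35,-4.7,0.5],"rot": [0,0,-0.012],"hand": 0},{"translation": [40,-4.7,1],"rot": [0,0,-0.012],"hand": 0},{"translation": [43.9,-4.7,1],"rot": [0,0,-0.012],"hand": 0},{"translation": [43.9,-4.7,1],"rot": [0,0,-0.012],"hand": 0},{"translation": [43.9,-4.7,1],"rot": [0,0,-0.012],"hand": 0}]'

```text
time_s: 26.95
position: [0.5163, 0.3586, 0.2006]
eef_rot: [0.694, 0.72, -0.003, -0.001]
force: [0.4, 0.1, -0.6]
gripper_width: 0.0854
finger_force: 0.0
```

```bash
cat > ph.py <<'E'
from ov import *
from fit import fit,best_mask
s=st(); e=(.515,.389,.036)
FULL=HOLD+[(-19,19,-62,60,0,24)]
for c in ['wrist','scene']:
    g=eyes.grab_frame(c); m=best_mask(c,'filter_holder',.2)
    if m is not None:
        print(c,m.sum(),fit([(g,m)],HOLD,list(e)),fit([(g,m)],FULL,list(e)))
    if c=='wrist':
        q=cv2.cvtColor(g['img'],6); L=cv2.createLineSegmentDetector().detect(q)[0][:,0]
        for l in sorted(L,key=lambda l:-np.hypot(l[2]-l[0],l[3]-l[1]))[:12]:
            P,Q=atz(g,l[:2],.034)[:2],atz(g,l[2:],.034)[:2]; d=Q-P
            if np.hypot(*d)>.03: print('line',np.round(l),P,Q,'%.3f'%np.hypot(*d),round((np.arctan2(d[1],d[0])+np.pi/4)%(np.pi/2)-np.pi/4,4))
E
python3 ph.py
```

```text
t 26.95 p [0.5163 0.3586 0.2006] q [ 0.6945  0.7195 -0.0028 -0.001 ] F [ 0.4  0.1 -0.6] w 0.0854
wrist 10334 (array([0.515 , 0.3898, 0.0205]), np.float64(0.1262888794205369)) (array([0.5153, 0.3899, 0.0267]), np.float64(0.392077226440638))
line [639. 233. 601. 380.] [0.7449 0.3562] [0.7447 0.233 ] 0.123 -0.0018
line [362. 257. 368. 111.] [0.5447 0.3309] [0.5429 0.4347] 0.104 0.0175
line [457. 191. 473.  87.] [0.6093 0.3828] [0.6108 0.452 ] 0.069 -0.0212
line [540. 361. 562. 259.] [0.6923 0.2486] [0.6931 0.3346] 0.086 -0.009
line [354. 142. 354. 246.] [0.5343 0.4139] [0.5384 0.3394] 0.075 0.0551
line [451. 302. 467. 204.] [0.6154 0.2968] [0.6173 0.3732] 0.076 -0.0237
line [159. 212.  61. 210.] [0.3969 0.3596] [0.326  0.3589] 0.071 0.0099
line [277.  82. 373.  83.] [0.4814 0.4508] [0.5449 0.4525] 0.064 0.0262
line [373.  66. 277.  66.] [0.5442 0.4624] [0.4813 0.4603] 0.063 0.0334
line [182. 209. 188. 304.] [0.4134 0.3623] [0.4133 0.2876] 0.075 -0.0013
line [298. 246. 296. 153.] [0.4972 0.338 ] [0.4947 0.405 ] 0.067 0.0381
line [519. 114. 503. 205.] [0.6441 0.4358] [0.6429 0.374 ] 0.062 -0.0193
scene 2723 (array([0.5143, 0.3878, 0.0388]), np.float64(0.14923028589381082)) (array([0.5141, 0.3889, 0.011 ]), np.float64(0.16733190052195268))
```

Request:
send_rows --moves '[{"translation": [3,0,3],"rot": [0,0,0.007],"hand": 0},{"translation": [4.6,0,8],"rot": [0,0,0.007],"hand": 0},{"translation": [4.6,0,13],"rot": [0,0,0.007],"hand": 0},{"translation": [4.6,0,17.2],"rot": [0,0,0.007],"hand": 0},{"translation": [4.6,0,17.2],"rot": [0,0,0.007],"hand": 0},{"translation": [4.6,0,17.2],"rot": [0,0,0.007],"hand": 0.6},{"translation": [4.6,0,17.2],"rot": [0,0,0.007],"hand": 1},{"translation": [4.6,0,17.2],"rot": [0,0,0.007],"hand": 1},{"translation": [4.6,0,17.2],"rot": [0,0,0.007],"hand": 1}]' --squeeze 90

```text
time_s: 28.28
position: [0.5161, 0.406, 0.0326]
eef_rot: [0.697, 0.717, 0.0, -0.001]
force: [-1.6, -1.1, 7.4]
gripper_width: 0.0579
finger_force: 99.2
```

Request:
send_rows --moves '[{"translation": [0,0,-0.5],"rot": [0,0,0],"hand": 1},{"translation": [0,0,-1.5],"rot": [0,0,0],"hand": 1},{"translation": [0,0,-3],"rot": [0,0,0],"hand": 1},{"translation": [0,0,-3],"rot": [0,0,0],"hand": 1}]'

```text
time_s: 28.78
position: [0.5156, 0.4058, 0.0607]
eef_rot: [0.697, 0.717, -0.0, -0.001]
force: [0.3, -0.0, -7.2]
gripper_width: 0.0577
finger_force: 97.7
```

```bash
python3 - <<'E'
from ov import *
from fit import fit,best_mask
s=st(); p=s['position']
for c in ['scene']:
    g=eyes.grab_frame(c); m=best_mask(c,'filter_holder',.2)
    for z in (.02,.025,.03,.035):
        if m is not None: print(c,z,fit([(g,m)],HOLD,[p[0],p[1]-.015,.028],z))
u=np.array([.5005,-.037]);a=.0225
for y in (110,75,):  # holder origin along unit y ; tcp +15
    q=u+(y+15)/1000*np.array([-np.sin(a),np.cos(a)]); print(y); go([q[0],q[1],.09],a)
E
```

```text
t 28.77 p [0.5156 0.4058 0.0607] q [ 0.6971  0.717  -0.0003 -0.0008] F [ 0.3 -0.  -7.2] w 0.0577
scene 0.02 (array([0.5238, 0.3859, 0.0174]), np.float64(0.27420842299415926))
scene 0.025 (array([0.5178, 0.387 , 0.0124]), np.float64(0.2772367620206938))
scene 0.03 (array([0.5119, 0.3896, 0.0085]), np.float64(0.2822677925211098))
scene 0.035 (array([0.506 , 0.3909, 0.0089]), np.float64(0.29081177520071366))
110
t 28.88 p [0.5144 0.405  0.0593] q [ 0.6971  0.717  -0.0019 -0.0011] F [ 0.2  0.1 -8.7] w 0.0584
tool y ang 0.028 -> translation cm [-31.65  -2.58  -3.03] rot [-0.004  0.001  0.006]
75
t 28.88 p [0.5144 0.405  0.0593] q [ 0.6971  0.717  -0.0019 -0.0011] F [ 0.2  0.1 -8.7] w 0.0584
tool y ang 0.028 -> translation cm [-35.15  -2.6   -3.03] rot [-0.004  0.001  0.006]
```

Lifted with 8 N on the wrist, so holder and element are both up. I carry it to the apron.

Request:
send_rows --moves '[{"translation": [-1,0,-2.5],"rot": [0,0,0],"hand": 1},{"translation": [-5,-0.4,-3],"rot": [0,0,0],"hand": 1},{"translation": [-10,-0.8,-3],"rot": [0,0,0],"hand": 1},{"translation": [-15,-1.2,-3],"rot": [0,0,0],"hand": 1},{"translation": [-20,-1.6,-3],"rot": [0,0,0],"hand": 1},{"translation": [-25,-2,-3],"rot": [0,0,0.006],"hand": 1},{"translation": [-30,-2.4,-3],"rot": [0,0,0.006],"hand": 1},{"translation": [-33,-2.6,-3],"rot": [0,0,0.006],"hand": 1},{"translation": [-34.5,-2.6,-3],"rot": [0,0,0.006],"hand": 1},{"translation": [-34.5,-2.6,-3],"rot": [0,0,0.006],"hand": 1}]'

```text
time_s: 30.12
position: [0.4982, 0.0588, 0.0895]
eef_rot: [0.7, 0.714, -0.002, -0.001]
force: [0.5, 0.6, -7.8]
gripper_width: 0.0576
finger_force: 99.9
```

```bash
python3 - <<'E'
from ov import *
u=np.array([.5005,-.037]);a=.0225
q=u+.096*np.array([-np.sin(a),np.cos(a)]); go([q[0],q[1],.0372],a)
g=eyes.grab_frame('wrist'); cv2.imwrite('pics/w9.png',g['img'])
for n in ['bay_mouth','apron','holder_mouth','filter_holder','long_element','vacuum_unit']:
    for t in tip_of('wrist',n)[:1]: print(n,t['score'],np.round(t['xy']),atz(g,t['xy'],.005)[:2],atz(g,t['xy'],.06)[:2])
E
```

```text
t 30.12 p [0.4982 0.0588 0.0895] q [ 0.7     0.7142 -0.0021 -0.0013] F [ 0.5  0.6 -7.8] w 0.0576
tool y ang 0.02 -> translation cm [0.02 0.04 5.23] rot [-0.005  0.001 -0.002]
filter_holder 0.56 [322. 332.] [0.498  0.0135] [0.4977 0.0442]
long_element 0.75 [320. 332.] [0.4968 0.0138] [0.4969 0.0444]
```

Request:
send_rows --moves '[{"translation": [0,0,2.5],"rot": [0,0,0],"hand": 1},{"translation": [0,0,4],"rot": [0,0,0],"hand": 1},{"translation": [0,0,4.6],"rot": [0,0,0],"hand": 1},{"translation": [0,0,5],"rot": [0,0,0],"hand": 1},{"translation": [0,0,5],"rot": [0,0,0],"hand": 1}]'

```text
time_s: 31.1
position: [0.4982, 0.0593, 0.0397]
eef_rot: [0.699, 0.715, -0.002, -0.001]
force: [0.1, -1.3, -7.6]
gripper_width: 0.0577
finger_force: 99.8
```

Request:
send_rows --moves '[{"translation": [0,0,0.25],"rot": [0,0,0],"hand": 1},{"translation": [0,0,0.25],"rot": [0,0,0],"hand": 1}]'

```text
time_s: 31.35
position: [0.4987, 0.0592, 0.0377]
eef_rot: [0.699, 0.715, -0.002, -0.0]
force: [0.3, 0.1, -5.1]
gripper_width: 0.0582
finger_force: 100.1
```

Request:
send_rows --moves '[{"translation": [0,0,0.2],"rot": [0,0,0],"hand": 1},{"translation": [0,0,0.2],"rot": [0,0,0],"hand": 1}]'

```text
time_s: 31.6
position: [0.4987, 0.0591, 0.0375]
eef_rot: [0.699, 0.715, -0.002, -0.001]
force: [-4.4, -1.4, 11.3]
gripper_width: 0.0578
finger_force: 102.1
```

Request:
send_rows --moves '[{"translation": [0,0,-0.15],"rot": [0,0,0],"hand": 1},{"translation": [-1,0,-0.15],"rot": [0,0,0],"hand": 1},{"translation": [-2,0,-0.15],"rot": [0,0,0],"hand": 1},{"translation": [-2.8,0,-0.15],"rot": [0,0,0],"hand": 1},{"translation": [-2.8,0,-0.15],"rot": [0,0,0],"hand": 1}]'

```text
time_s: 32.22
position: [0.4999, 0.0314, 0.0375]
eef_rot: [0.7, 0.714, -0.001, -0.001]
force: [-0.6, 1.9, 3.5]
gripper_width: 0.0577
finger_force: 101.0
```

Request:
send_rows --moves '[{"translation": [0,0,0],"rot": [0,0,0],"hand": 0.15},{"translation": [0,0,0],"rot": [0,0,0],"hand": 0.15},{"translation": [0,0,-4],"rot": [0,0,0],"hand": 0.15},{"translation": [0,0,-8.5],"rot": [0,0,0],"hand": 0.15},{"translation": [4,0,-9.5],"rot": [0,0,0],"hand": 0.6},{"translation": [9,0,-9.5],"rot": [0,0,0],"hand": 1},{"translation": [9,0,-8],"rot": [0,0,0],"hand": 1},{"translation": [9,0,-4],"rot": [0,0,0],"hand": 1},{"translation": [9,0,-0.3],"rot": [0,0,0],"hand": 1},{"translation": [9,0,-0.3],"rot": [0,0,0],"hand": 1}]'

```text
time_s: 33.48
position: [0.4925, 0.1198, 0.0358]
eef_rot: [0.699, 0.715, -0.006, -0.004]
force: [0.3, -0.1, -0.0]
gripper_width: -0.0002
finger_force: 0.0
```

```bash
python3 - <<'E'
from ov import *
from fit import fit,best_mask
u=np.array([.5005,-.037]);a=.0225
for y in (135,82):
    q=u+y/1000*np.array([-np.sin(a),np.cos(a)]); print(y);go([q[0],q[1],.04],a)
for c in ['scene','wrist']:
    g=eyes.grab_frame(c); m=best_mask(c,'filter_holder',.2)
    if m is not None: print(c,m.sum(),fit([(g,m)],HOLD,[.4993,.015,.0225],.005))
E
```

```text
135
t 33.48 p [0.4925 0.1198 0.0358] q [ 0.6993  0.7147 -0.0061 -0.0038] F [ 0.3 -0.1 -0. ] w -0.0002
tool y ang 0.022 -> translation cm [-2.2   0.45 -0.42] rot [-0.014  0.003 -0.001]
82
t 33.48 p [0.4925 0.1198 0.0358] q [ 0.6993  0.7147 -0.0061 -0.0038] F [ 0.3 -0.1 -0. ] w -0.0002
tool y ang 0.022 -> translation cm [-7.5   0.45 -0.4 ] rot [-0.014  0.003 -0.001]
scene 1128 (array([0.4948, 0.0119, 0.2873]), np.float64(0.38050139275766015))
wrist 425 (array([ 0.5222, -0.0023,  0.7286]), np.float64(0.9455445544554455))
```

Request:
send_rows --moves '[{"translation": [-1.2,0.45,-0.3],"rot": [0,0,0],"hand": 1},{"translation": [-2.4,0.45,-0.4],"rot": [0,0,0],"hand": 1},{"translation": [-3.6,0.45,-0.4],"rot": [0,0,0],"hand": 1},{"translation": [-4.8,0.45,-0.4],"rot": [0,0,0],"hand": 1},{"translation": [-6,0.45,-0.4],"rot": [0,0,0],"hand": 1},{"translation": [-7,0.45,-0.4],"rot": [0,0,0],"hand": 1},{"translation": [-8,0.45,-0.4],"rot": [0,0,0],"hand": 1},{"translation": [-8,0.45,-0.4],"rot": [0,0,0],"hand": 1}]'

```text
time_s: 34.67
position: [0.5042, 0.0412, 0.045]
eef_rot: [0.7, 0.714, -0.001, -0.001]
force: [-0.7, 3.8, 6.0]
gripper_width: -0.0003
finger_force: 2.0
```

Request:
send_rows --moves '[{"translation": [-1,0,0],"rot": [0,0,0],"hand": 1},{"translation": [-2,0,0],"rot": [0,0,0],"hand": 1},{"translation": [-3,0,0],"rot": [0,0,0],"hand": 1},{"translation": [-4,0,0],"rot": [0,0,0],"hand": 1},{"translation": [-4.8,0,0],"rot": [0,0,0],"hand": 1},{"translation": [-4.8,0,0],"rot": [0,0,0],"hand": 1}]'

```text
time_s: 35.42
position: [0.505, -0.0063, 0.045]
eef_rot: [0.7, 0.714, -0.001, -0.001]
force: [-0.4, 6.1, 6.1]
gripper_width: -0.0001
finger_force: 2.9
```

Request:
send_rows --moves '[{"translation": [-0.4,-0.2,0],"rot": [0,0,0],"hand": 1},{"translation": [-0.8,-0.3,0],"rot": [0,0,0],"hand": 1},{"translation": [-0.8,-0.3,0],"rot": [0,0,0],"hand": 1}]'

```text
time_s: 35.8
position: [0.5033, -0.0139, 0.045]
eef_rot: [0.7, 0.714, 0.0, 0.0]
force: [3.8, 7.6, 3.4]
gripper_width: 0.0002
finger_force: 4.6
```

Request:
send_rows --moves '[{"translation": [-0.3,0,0],"rot": [0,0,0],"hand": 1},{"translation": [-0.5,0,0],"rot": [0,0,0],"hand": 1},{"translation": [-0.5,0,0],"rot": [0,0,0],"hand": 1}]'

```text
time_s: 36.17
position: [0.5034, -0.0169, 0.0451]
eef_rot: [0.7, 0.714, 0.002, -0.001]
force: [3.2, 15.2, 4.6]
gripper_width: -0.0003
finger_force: 8.1
```

Request:
send_rows --moves '[{"translation": [-0.3,0,0],"rot": [0,0,0],"hand": 1},{"translation": [-0.3,0,0],"rot": [0,0,0],"hand": 1},{"translation": [-0.3,0,0],"rot": [0,0,0],"hand": 1}]'

```text
time_s: 36.55
position: [0.5034, -0.017, 0.0451]
eef_rot: [0.701, 0.713, 0.003, -0.003]
force: [4.6, 26.7, 5.6]
gripper_width: 0.0
finger_force: 13.7
```

Hard stop: 27 N and no further travel. I back off and check.

Request:
send_rows --moves '[{"translation": [2,0,0],"rot": [0,0,0],"hand": 1},{"translation": [6,0,-2],"rot": [0,0,0],"hand": 1},{"translation": [9,0,-7],"rot": [0,0,0],"hand": 1},{"translation": [9,0,-13],"rot": [0,0,0],"hand": 1},{"translation": [9,0,-19],"rot": [0,0,0],"hand": 1},{"translation": [9,0,-20],"rot": [0,0,0],"hand": 1},{"translation": [9,0,-20],"rot": [0,0,0],"hand": 1}]'

```text
time_s: 37.42
position: [0.5002, 0.067, 0.244]
eef_rot: [0.699, 0.715, -0.002, -0.001]
force: [-0.5, 0.3, -0.5]
gripper_width: 0.0003
finger_force: 0.0
```

```bash
python3 - <<'E'
from ov import *
from fit import fit,best_mask,run
st(); PL=[(-30,30,60,70,0,60)]
F={}
for c in ['scene','wrist','top']:
    g=eyes.grab_frame(c); m=best_mask(c,'filter_holder',.2)
    cv2.imwrite(f'pics/z{c}.png',g['img'])
    if m is not None: print(c,m.sum(),fit([(g,m)],PL,[.5015,-.097,.0225],.005))
    for n in ['knob_grip','tally_counter','brush','short_element']:
        for t in tip_of(c,n)[:1]: print(c,n,'%.2f'%t['score'],atz(g,t['xy'],.087 if n=='knob_grip' else 0)[:2])
    for n in ['long_element']:
        for t in regions_of(c,n)[:1]: print(c,n,'%.2f'%t['score'],np.round(t['box']),atz(g,t['box'][:2],.02)[:2])
    if c=='wrist':
        L=cv2.createLineSegmentDetector().detect(cv2.cvtColor(g['img'],6))[0][:,0]
        for l in L:
            P,Q=atz(g,l[:2],.065)[:2],atz(g,l[2:],.065)[:2]; d=Q-P
            if .035<np.hypot(*d)<.14 and abs(d[1])<.012 and abs(P[1]+.035)<.04: print('line',P,Q)
E
```

```text
t 37.42 p [0.5002 0.067  0.244 ] q [ 0.6994  0.7147 -0.0019 -0.0006] F [-0.5  0.3 -0.5] w 0.0003
scene 636 (array([ 0.4956, -0.0979, -0.0368]), np.float64(0.10541310541310545))
scene knob_grip 0.51 [ 0.5592 -0.0737]
scene tally_counter 0.98 [0.6145 0.1799]
scene brush 0.73 [0.6354 0.3555]
scene short_element 0.88 [0.457  0.2195]
wrist tally_counter 0.93 [0.6251 0.1713]
wrist short_element 0.65 [0.4497 0.2208]
line [ 0.5788 -0.0302] [ 0.5371 -0.0306]
top tally_counter 0.93 [0.6154 0.1745]
top brush 0.94 [0.6331 0.3548]
top short_element 0.71 [ 0.6373 -0.0144]
```

```bash
python3 -c "
from cell import bot
print(bot.sign_off())"
```

```text
the job is handed in; nothing more can be done
None
```

The job is handed in at about 38 s of the 72 s. The long element is home in the holder (tail 2 mm proud of the arms), the cover is right back with its pin locked, and the loaded holder is pushed in to a hard stop with its front plate shut; the brush, counter and short element look unmoved, but the screwdriver and wrench I did not re-check.

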